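# Restock the roll-top tin store

### The arm

A 6-joint arm with a two-finger parallel gripper is mounted at the origin on the work surface. World frame = base frame: x ahead of the robot, y to its left, z up, the work surface at z = 0. Lengths are in m, angles in rad, forces in N, time in s.
With the tool pointing down it reaches from about 0.375 to 0.975 m from the base axis. Payload 3.8 kg.
Tool frame: the origin (TCP) lies at the very end of the fingers, on their centre line; the grasp point (between the pads) lies 19 mm behind it (env.tcp_to_grasp is the distance from the TCP to the grasp point, in m); z points along the fingers, y is the line along which they close (so a half turn about z gives the same grasp; the last joint's range is limited). The gripper opens to 88 mm and grips with 3 to 60 N. Pads are 18 mm wide; open, the fingers measure 123 mm over their backs; the gripper's body (75 mm by 187 mm) begins 45 mm behind the grasp point.
Start: joints at [-1.178, 0.264, 1.604, -0, 1.274, -0.037], TCP at [0.281, -0.614, 0.239] pointing down, gripper open.
Joint ranges: [-2.63, 2.63], [-0.94, 2.18], [0.31, 2.57], [-1.31, 4.45], [0, 2.66], [-2.55, 2.55]. Speed limits (rad/s): [2.57, 2.57, 3.14, 3.14, 3.14, 3.14].

### API

Orientations are given as a unit quaternion [x, y, z, w].
In Python, from station import env, eyes, workorder gives the robot as it stands. The module is installed in compiled form; this text tells all that it offers.
- The arm moves only by the tool servo_tool, never from a script. Its argument "steps" is one flat list of numbers, 6 for each row, row after row: the shift along the tool's x, y, z each as a share of 500 mm, from -1 to 1, then the turn, a rotation vector about the tool's x, y, z each as a share of 1.5 rad, from -1 to 1. A call has 1 to 10 rows; each row shifts and turns the commanded pose from where the row before left it, along the tool's axes as they then stand; what a row does not reach is not made up. A row lasts 1/10 s, in which the tool goes at most 50 mm and 8.59 degrees, less where a joint would pass 70% of its speed; a pose out of reach is approached as far as the arm can. A call with a number of a shift or a turn outside -1 to 1 is refused whole. A call with a gripper value outside its range is refused whole. "hand" is the opening in per cent of the stroke, from 0 (shut) to 100 (fully open), set as the call begins (left out, the last holds). The fingers move at their own pace and stop on an object; "squeeze" is the grip in N (left out, the last holds). Time passes only in rows, so rows that do not move let the fingers close. It gives the time, the measured TCP pose, the force, the opening and the grip force at its end, in the units of the state.
- env.read_state(): the state, without advancing time (a new reading comes with each control period).
- eyes.read_camera(name): name is "scene" or "top" or "wrist"; returns a dict with "pixels" (384x512x3 uint8, red, green, blue), "depth" (384x512 float32, m along the optical axis (not along the pixel's ray), 0 where there is no reading), "intrinsics" (3x3 intrinsics, pixels), "dist_coeffs" ([k1, k2, p1, p2, k3] as OpenCV has them; the pictures are not rectified), "R" (3x3) and "t" (3): a world point X has camera coordinates R X + t. Camera axes: x right, y down, z forward; pixel columns grow to the right and rows downward; lengths in m; the calibration is good to about 2 mm. A picture is of the moment at which its call begins.
- workorder.close_job(): hands the job in; it is judged then, once.
The state is a dict: "time": time; "joints": joint angles; "qvel": joint speeds; "tau": joint torques, N m; "tcp_pos": TCP position; "tcp_rot": TCP orientation; "contact_force": force on the tool from outside, world axes, zero at the start; "moment": the same for the moment, N m; "finger_gap": finger opening in m; "grasp_force": force on a finger pad.
Only numpy, scipy, OpenCV 4.12 (cv2) and the standard library are available. Lean on these libraries where they do the work, as an engineer would, in place of code of your own. Each camera call takes 0.05 s, during which the arm holds its last target. There are 200 camera calls.

### The job

Roll the store's tambour door fully open and see which bay is empty: the tin that belonged there has run out and stands in the scrap tray. Take the fresh tin of that same colour from the plywood board, stand it upright on the cork pad in the empty bay, let go, and roll the door fully shut again. Leave every other tin, and the tools and bowl, where they are.

Things in the scene. Friction and masses are not known exactly. Their poses are not given: they have to be found in the camera images.
- store: half-round wooden roll-top store, fixed: 310 mm deep (x), 334 wide (y), 189 tall. Origin: centre of underside; +x to its rear, +y to its left seen from the robot, z up. Inner floor 6 mm up. Front sill 10 mm thick, 36 tall, face at x -155 mm. End panels at y +-155 to +-167. Ribs 4 mm thick, 10 tall part the bays at y +-45. Track: arc about an axis along y at x 0, z 30 mm.
- bay_left (a point): centre of the left bay's floor: x -85, y +90, z 6 mm in the store's frame (bays are 90 mm apart along y)
- bay_middle (a point): centre of the middle bay's floor: x -85, y 0, z 6 mm in the store's frame
- bay_right (a point): centre of the right bay's floor: x -85, y -90, z 6 mm in the store's frame
- tambour (a joint): slatted door on the curved track: 0 = fully down and shut at the front, 1.65 rad = at its stop, rolled up and over to the rear (positive about the store's +y). Slats at 142 to 150 mm from the track's axis, 8 to 92 degrees above the front horizontal when shut. Friction 0.55 N m (3 to 5 N at the tab): stays where left. From 1.5 rad all bays are clear from above.
- tab (a point): grip point on the door's yellow pull tab: a bar 24 mm wide (store's y), 12 thick, sticking radially out of the slats, 150 to 196 mm from the track's axis. This point: 183 mm from the axis, y 0 in the store's frame, at 15 degrees + joint value above the front horizontal. Pinched on its two sides (along y), tool pointing down, it swivels between the fingers as the door rolls.
- cork_pad: round cork pad, 60 mm across, 1.2 mm thick and not felt (the tin's underside rests level with the pad's, on the inner floor), lying in the middle of the store's one empty bay; origin at the centre of its underside
- scrap_tray: grey metal tray for scrap, fixed, 130 x 130 mm, 30 mm tall, walls and floor 6 mm; origin at the centre of its underside. One used tin stands in it.
- used_orange: used tin: bare steel with its lid and a band in orange; stands in a bay of the store or, if it is the one that has run out, in the scrap tray; 54 mm across, 75 mm tall, 0.22 kg nominal; origin at the centre of its underside, z up
- used_green: used tin: bare steel with its lid and a band in green; stands in a bay of the store or, if it is the one that has run out, in the scrap tray; 54 mm across, 75 mm tall, 0.22 kg nominal; origin at the centre of its underside, z up
- used_blue: used tin: bare steel with its lid and a band in blue; stands in a bay of the store or, if it is the one that has run out, in the scrap tray; 54 mm across, 75 mm tall, 0.22 kg nominal; origin at the centre of its underside, z up
- fresh_orange: fresh tin, orange all over, with a white dot on its lid and a white band near its foot; starts on the plywood board (6 mm thick) on the robot's left; 54 mm across, 75 mm tall, 0.22 kg nominal; origin at the centre of its underside, z up
- fresh_green: fresh tin, green all over, with a white dot on its lid and a white band near its foot; starts on the plywood board (6 mm thick) on the robot's left; 54 mm across, 75 mm tall, 0.22 kg nominal; origin at the centre of its underside, z up
- fresh_blue: fresh tin, blue all over, with a white dot on its lid and a white band near its foot; starts on the plywood board (6 mm thick) on the robot's left; 54 mm across, 75 mm tall, 0.22 kg nominal; origin at the centre of its underside, z up
- wrench: steel wrench lying on the bench behind the plywood board; bystander
- screwdriver: screwdriver lying on the bench on the right; bystander
- bowl: pink plastic bowl, 120 mm across, on the bench at the left; bystander
There are look-alikes about, which are no part of the job. What is shaped like the used_orange but purple is not meant.

How it is judged:
By the outcome, as a careful person would: the job done as asked, in the order asked, and still so for the second after the job is handed in, with the robot touching nothing.
It also fails if it takes over 64 s, if anything falls off the work surface, if the arm or the gripper's body presses on something with over 40 N, if the wrist force passes 120 N, or if a joint passes its speed limit or range.

## Working session

There is one attempt and no reset: what is moved stays moved. The work goes in short steps, Python scripts to look and compute and a tool call to move; the robot and the scene stay as the last step left them, time stands still between calls to the robot, and variables do not carry over. Pictures are saved under pics/ and viewed, at most 10 in all, crops included, and the job is handed in when it is done.

Besides the shell and the picture viewer there is one more tool, called after "Call:" as name(argument=value, ...) on one line, values as JSON. servo_tool: Moves the arm, as the interface text tells. Its arguments: {"type":"object","properties":{"steps":{"type":"array"},"hand":{"type":"number"},"squeeze":{"type":"number"}},"required":["steps"]}

```bash
mkdir -p pics
cat > h.py <<'E'
import numpy as np, cv2
from station import env, eyes, workorder
def grab(n,f=None):
    c=eyes.read_camera(n)
    if f: cv2.imwrite('pics/'+f,c['pixels'][:,:,::-1])
    return c
def pt(c,u,v,r=1):
    d=c['depth'][v-r:v+r+1,u-r:u+r+1]; d=np.median(d[d>0])
    n=cv2.undistortPoints(np.array([[[u,v]]],float),c['intrinsics'],c['dist_coeffs'])[0,0]
    return c['R'].T@(np.array([n[0]*d,n[1]*d,d])-c['t'])
def cloud(c):
    h,w=c['depth'].shape; uv=np.stack(np.meshgrid(np.arange(w),np.arange(h)),-1).reshape(-1,1,2).astype(float)
    n=cv2.undistortPoints(uv,c['intrinsics'],c['dist_coeffs'])[:,0]; d=c['depth'].reshape(-1,1)
    return ((np.hstack([n*d,d])-c['t'])@c['R']).reshape(h,w,3)
E
python3 - <<'E'
from h import *
import pickle
a=grab('scene');b=grab('top')
pickle.dump((a,b),open('c0.pkl','wb'))
cv2.imwrite('pics/a.png',a['pixels'][:,:,::-1]);cv2.imwrite('pics/b.png',b['pixels'][:,:,::-1])
print(env.read_state())
E
```

```text
{'time': 0.1, 'joints': array([-1.17791092e+00,  2.64687383e-01,  1.60518408e+00, -3.39278184e-05,
        1.27370440e+00, -3.69255783e-02]), 'qvel': array([-0.00108742, -0.00230845, -0.00308792,  0.00213783,  0.0013738 ,
       -0.00040131]), 'tau': array([-2.29210247e-05, -5.03622115e+01, -3.58071184e+01,  7.30813388e-02,
        2.33231345e-02, -5.73662078e-05]), 'tcp_pos': array([ 0.28100733, -0.6130456 ,  0.23753488]), 'tcp_rot': array([ 9.76995010e-01,  2.13259858e-01, -1.91514289e-04, -9.73065245e-04]), 'contact_force': array([-0.48166129, -0.69480183, -0.52869891]), 'moment': array([ 0.00258182, -0.01369907, -0.00314944]), 'grasp_force': 0.0, 'finger_gap': 0.0879157295923188}
```

View pics/a.png

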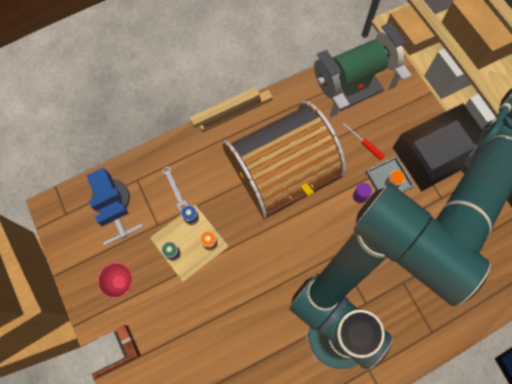

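View pics/b.png

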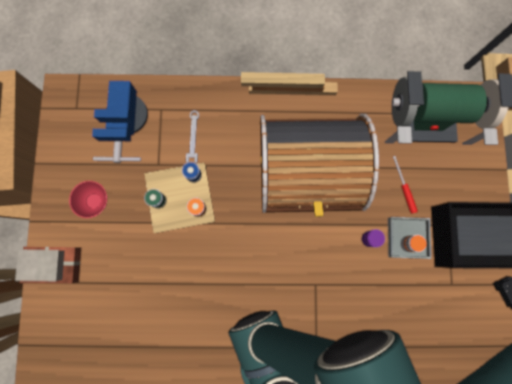

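The scene view shows an orange used tin in the scrap tray (top view 417,243), with the purple look-alike outside it. Fresh orange is at (196,207) in the top view, and the tab is at (319,208).

```bash
cat > m.py <<'E'
from h import *
import pickle
a,b=pickle.load(open('c0.pkl','rb'))
def colr(c,P,name,lo,hi,zmin,zmax):
    hsv=cv2.cvtColor(c['pixels'],cv2.COLOR_RGB2HSV)
    m=(cv2.inRange(hsv,lo,hi)>0)&(P[...,2]>zmin)&(P[...,2]<zmax)
    n,l,s,ce=cv2.connectedComponentsWithStats(m.astype(np.uint8))
    for i in range(1,n):
        if s[i,4]>15: q=P[l==i]; print(name,ce[i].round(),s[i,4],np.median(q,0).round(4),q.min(0).round(3),q.max(0).round(3))
for nm,c in (('scene',a),('top',b)):
    P=cloud(c)
    print(nm)
    colr(c,P,'orange top',(3,150,120),(18,255,255),.06,.12)
    colr(c,P,'yellow',(20,150,120),(32,255,255),.03,.3)
    # store cloud
    m=(P[...,2]>.02)&(P[...,2]<.25)&(P[...,0]>.45)&(P[...,0]<.95)&(P[...,1]>-.28)&(P[...,1]<.25)&(c['depth']>0)
    n,l,s,ce=cv2.connectedComponentsWithStats(m.astype(np.uint8)); 
    for i in range(1,n):
        if s[i,4]>300:
            q=P[l==i]; r=cv2.minAreaRect(q[:,:2].astype(np.float32)); print('store',ce[i].round(),s[i,4],r,cv2.boxPoints(r).round(3).tolist(),q[:,2].max())
            h=q[q[:,2]>.17]; r=cv2.minAreaRect(h[:,:2].astype(np.float32)); print(' top',r)
E
python3 m.py
```

```text
scene
orange top [300. 180.] 295 [ 0.5086 -0.1115  0.114 ] [ 0.499 -0.273  0.102] [0.521 0.029 0.12 ]
orange top [322. 176.] 90 [ 0.4958 -0.1947  0.0869] [ 0.49  -0.271  0.073] [ 0.5   -0.133  0.104]
orange top [397. 177.] 140 [ 0.3729 -0.4338  0.0793] [ 0.351 -0.46   0.071] [ 0.396 -0.409  0.087]
orange top [284. 197.] 125 [ 0.491  -0.0452  0.0856] [ 0.484 -0.115  0.073] [0.499 0.028 0.101]
orange top [207. 238.] 133 [0.4807 0.2506 0.0786] [0.457 0.227 0.07 ] [0.507 0.274 0.088]
yellow [307. 189.] 97 [ 0.4734 -0.1225  0.1045] [ 0.451 -0.156  0.038] [ 0.498 -0.11   0.121]
store [229. 108.] 1333 ((0.8993433713912964, -0.046894267201423645), (0.04558660089969635, 0.32761773467063904), 0.25203853845596313) [[0.8759999871253967, 0.11699999868869781], [0.8769999742507935, -0.210999995470047], [0.9229999780654907, -0.210999995470047], [0.9210000038146973, 0.11699999868869781]] 0.101415065694589
 top ((0.0, 0.0), (0.0, 0.0), 0.0)
store [286. 157.] 7851 ((0.6183826923370361, -0.11471468210220337), (0.3364754915237427, 0.33571505546569824), 1.6888718605041504) [[0.4449999928474426, 0.04800000
[... 769 characters left out ...]
5776), 0.44759756326675415) [[0.8759999871253967, 0.11400000005960464], [0.8790000081062317, -0.21199999749660492], [0.9200000166893005, -0.21199999749660492], [0.9179999828338623, 0.11500000208616257]] 0.09558595648744629
 top ((0.0, 0.0), (0.0, 0.0), 0.0)
store [317. 163.] 10051 ((0.6207144260406494, -0.11571697890758514), (0.33179429173469543, 0.33348068594932556), 1.2554950714111328) [[0.45100000500679016, 0.04699999839067459], [0.45899999141693115, -0.28600001335144043], [0.7900000214576721, -0.27900001406669617], [0.7829999923706055, 0.054999999701976776]] 0.19389185322219837
 top ((0.6337528228759766, -0.1170247495174408), (0.15326543152332306, 0.3288678526878357), 1.2754268646240234)
```

```bash
cat > m2.py <<'E'
from h import *
import pickle
from scipy.optimize import least_squares
a,b=pickle.load(open('c0.pkl','rb'))
for nm,c in (('scene',a),('top',b)):
    P=cloud(c); Q=P.reshape(-1,3)
    m=(Q[:,2]>.09)&(Q[:,0]>.45)&(Q[:,0]<.75)&(Q[:,1]>-.24)&(Q[:,1]<.01)&(abs(Q[:,1]+.12)>.03)
    S=Q[m]; S=S[S[:,2]<.2]
    def f(p):
        x=(S[:,0]-p[0])*np.cos(p[1])+(S[:,1]+.115)*np.sin(p[1]); return np.hypot(x,S[:,2]-.03-p[2])-.150
    r=least_squares(f,[.63,.02,0],loss='soft_l1',f_scale=.002); x0,yaw,dz=r.x
    print(nm,r.x,np.abs(r.fun).mean())
    R=np.array([[np.cos(yaw),np.sin(yaw)],[-np.sin(yaw),np.cos(yaw)]])
    L=(Q[:,:2]-[x0,-.115])@R.T
    k=(Q[:,2]>.1)&(Q[:,2]<.2)&(abs(L[:,0])<.13)&(abs(L[:,1])<.25)
    y=np.sort(L[k,1]); print('y range',np.percentile(y,[0,.3,99.7,100]))
    # panel top points: radius>.152
    rr=np.hypot(L[:,0],Q[:,2]-.03); 
    k2=k&(rr>.154)&(rr<.165); yy=L[k2,1]; print('panels',[np.percentile(s,[2,50,98]).round(4) for s in (yy[yy<-.1],yy[yy>.1])])
    hsv=cv2.cvtColor(c['pixels'],cv2.COLOR_RGB2HSV).reshape(-1,3)
    t=(rr>.16)&(rr<.2)&(abs(L[:,1])<.05)&(Q[:,2]>.06)&(L[:,0]<0)
    T=np.c_[L[t],Q[t,2]]; print('tab y',np.percentile(T[:,1],[2,50,98]),'ang',np.degrees(np.percentile(np.arctan2(T[:,2]-.03,-T[:,0]),[5,50,95])),len(T))
E
python3 m2.py
```

```text
scene [ 0.62306869  0.03006542 -0.00677359] 0.003995918199272325
y range [-0.24973358 -0.16937424  0.16406583  0.16493774]
panels [array([-0.1716, -0.1636, -0.1157]), array([0.1304, 0.1586, 0.1639])]
tab y [-0.01489523 -0.00171263  0.00918269] ang [23.63561974 26.49793946 27.96269044] 64
top [ 0.62357256  0.02547662 -0.00620878] 0.003978601119774519
y range [-0.24952185 -0.17138367  0.16206042  0.16604187]
panels [array([-0.1722, -0.1648, -0.1599]), array([0.1273, 0.156 , 0.1619])]
tab y [-0.01677185 -0.00505221  0.00594887] ang [24.87741837 27.16974956 28.35701233] 77
```

```bash
cat >> h.py <<'E'
from scipy.spatial.transform import Rotation as Ro
def plan(pos,yaw,n=None,p0=None,y0=None,v=.045):
    "rows from p0,y0 (default measured) to pos with tool down, tool x at yaw"
    s=env.read_state(); R0=Ro.from_quat(s['tcp_rot']).as_matrix()
    p=np.array(s['tcp_pos'] if p0 is None else p0); R=R0 if p0 is None else Rd(y0)
    tgt=Rd(yaw); rv=(Ro.from_matrix(R.T@tgt)).as_rotvec()
    d=np.array(pos)-p; n=n or int(np.ceil(max(np.linalg.norm(d)/v,np.linalg.norm(rv)/.14,1)))
    rows=[]
    for i in range(n):
        rows.append(np.r_[R.T@(d/n)/.5,rv/n/1.5]); R=R@Ro.from_rotvec(rv/n).as_matrix()
    print('from',p.round(4),'n',n)
    for r in rows: print(','.join('%.4g'%x for x in r.round(4)))
def Rd(y): return np.array([[np.cos(y),np.sin(y),0],[np.sin(y),-np.cos(y),0],[0,0,-1.]])
E
sed -i 's/S=S\[S\[:,2\]<.2\]/S=S[(S[:,2]<.2)\&(S[:,0]<.64)]/; s/-.03-p\[2\]/-.03/' m2.py; python3 m2.py
python3 -c "
from h import *
plan([.455,-.124,.2],.027,10,v=.05)
plan([.455,-.124,.2],.027,12)"
```

```text
scene [0.63342146 0.03062797 0.        ] 0.00268632589890309
y range [-0.249987   -0.17002412  0.16439281  0.16528751]
panels [array([-0.1709, -0.1623, -0.1047]), array([0.1072, 0.1573, 0.1636])]
tab y [-0.01423478 -0.0012988   0.00940991] ang [22.41642557 25.08650133 26.45560061] 80
top [0.63457038 0.03051409 0.        ] 0.0015451914701092048
y range [-0.24942372 -0.17107961  0.16223512  0.16631112]
panels [array([-0.172 , -0.1653, -0.13  ]), array([0.1437, 0.156 , 0.1614])]
tab y [-0.01529706 -0.00395027  0.00709968] ang [23.54408084 25.80648944 26.71451401] 100
from [ 0.281  -0.613   0.2375] n 10
0.0724,-0.0744,0.0077,-0.0001,0,0.0269
0.0693,-0.0773,0.0076,-0.0001,0,0.0269
0.0662,-0.08,0.0076,-0.0001,0,0.0269
0.0629,-0.0826,0.0076,-0.0001,0,0.0269
0.0595,-0.0851,0.0076,-0.0001,0,0.0269
0.056,-0.0874,0.0076,-0.0001,0,0.0269
0.0525,-0.0896,0.0076,-0.0001,0,0.0269
0.0488,-0.0916,0.0076,-0.0001,0,0.0269
0.0451,-0.0935,0.0075,-0.0001,0,0.0269
0.0413,-0.0952,0.0075,-0.0001,0,0.0269
from [ 0.281  -0.613   0.2375] n 12
0.0603,-0.062,0.0064,-0.0001,0,0.0224
0.0582,-0.064,0.0064,-0.0001,0,0.0224
0.056,-0.0659,0.0064,-0.0001,0,0.0224
0.0538,-0.0678,0.0064,-0.0001,0,0.0224
0.0515,-0.0695,0.0063,-0.0001,0,0.0224
0.0491,-0.0712,0.0063,-0.0001,0,0.0224
0.0467,-0.0728,0.0063,-0.0001,0,0.0224
0.0442,-0.0743,0.0063,-0.0001,0,0.0224
0.0417,-0.0758,0.0063,-0.0001,0,0.0224
0.0391,-0.0771,0.0063,-0.0001,0,0.0224
0.0365,-0.0784,0.0063,-0.0001,0,0.0224
0.0339,-0.0796,0.0063,-0.0001,0,0.0224
```

Call:
servo_tool(steps=[0.072,-0.074,0.008,0,0,0.027,0.069,-0.077,0.008,0,0,0.027,0.066,-0.08,0.008,0,0,0.027,0.063,-0.083,0.008,0,0,0.027,0.06,-0.085,0.008,0,0,0.027,0.056,-0.087,0.008,0,0,0.027,0.052,-0.09,0.008,0,0,0.027,0.049,-0.092,0.008,0,0,0.027,0.045,-0.094,0.008,0,0,0.027,0.041,-0.095,0.008,0,0,0.027])

```text
time: 1.1
tcp_pos: [0.4484, -0.1419, 0.1999]
tcp_rot: [1.0, 0.011, -0.0, -0.0]
contact_force: [1.2, -0.6, -0.2]
finger_gap: 0.0881
grasp_force: 0.0
```

Call:
servo_tool(steps=[0,0,0,0,0,0,0,0,0,0,0,0], hand=70)

```text
time: 1.3
tcp_pos: [0.4484, -0.1427, 0.1999]
tcp_rot: [1.0, 0.014, -0.0, 0.0]
contact_force: [-0.1, -0.7, -1.2]
finger_gap: 0.0744
grasp_force: 0.0
```

Run:
```python
from h import *
s=env.read_state(); print(s['tcp_pos'],s['tcp_rot'],s['finger_gap'])
w=grab('wrist','w1.png'); P=cloud(w)
hsv=cv2.cvtColor(w['pixels'],cv2.COLOR_RGB2HSV)
m=(cv2.inRange(hsv,(20,150,100),(34,255,255))>0)&(w['depth']>0)
q=P[m]; print(len(q),q.min(0),q.max(0),np.median(q,0))
x0,yaw=np.array([.634,-.119]),.0305
R=np.array([[np.cos(yaw),np.sin(yaw)],[-np.sin(yaw),np.cos(yaw)]])
L=(q[:,:2]-x0)@R.T; T=np.c_[L,q[:,2]]
r=np.hypot(T[:,0],T[:,2]-.03); print(np.percentile(r,[1,50,99]),np.percentile(T[:,1],[1,50,99]))
k=(r>.155)&(r<.193); print(np.degrees(np.percentile(np.arctan2(T[k,2]-.03,-T[k,0])-np.arcsin(.006/r[k]),[5,25,50,75,95])))
```

```text
[ 0.4483599  -0.14274117  0.19986874] [ 9.99896235e-01  1.43974351e-02 -4.78738096e-04  6.73403840e-05] 0.0743793364519384
2206 [ 0.4172697  -0.1872329  -0.00186583] [ 0.49835003 -0.09587814  0.2915827 ] [ 0.47466866 -0.12453892  0.10890737]
[0.15168255 0.18411221 0.3044174 ] [-0.06214241 -0.00049484  0.02764615]
[23.13748855 23.46060657 23.64927162 23.79621686 23.99213513]
```

View pics/w1.png

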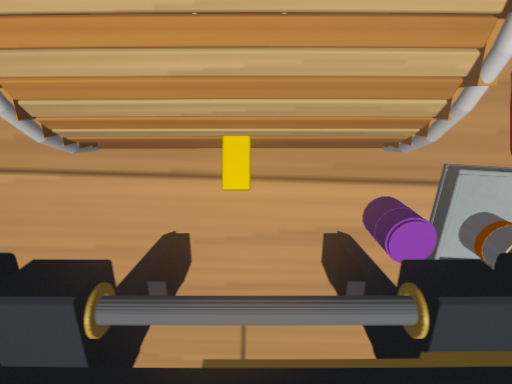

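Wrist view: yellow tab at (236,163), 23.65° above the horizontal, so the joint is about 0.15. I'll descend and pinch it.

```bash
python3 -c "
from h import *
plan([.4665,-.1241,.0844],.0305,4)"
```

```text
from [ 0.4482 -0.1439  0.2   ] n 4
0.0094,-0.0097,0.0578,0.0001,0.0001,-0.0006
0.0094,-0.0096,0.0578,0.0001,0.0001,-0.0006
0.0094,-0.0096,0.0578,0.0001,0.0001,-0.0006
0.0094,-0.0096,0.0578,0.0001,0.0001,-0.0006
```

Call:
servo_tool(steps=[0.0094,-0.0097,0.058,0,0,0,0.0094,-0.0096,0.058,0,0,0,0.0094,-0.0096,0.058,0,0,0,0.0094,-0.0096,0.058,0,0,0,0,0,0,0,0,0,0,0,0,0,0,0])

```text
time: 1.95
tcp_pos: [0.4661, -0.1256, 0.0842]
tcp_rot: [1.0, 0.011, -0.001, -0.0]
contact_force: [-0.1, -0.7, 0.4]
finger_gap: 0.0616
grasp_force: 0.0
```

Call:
servo_tool(steps=[0,-0.003,0,0,0,-0.005,0,0,0,0,0,0,0,0,0,0,0,0,0,0,0,0,0,0,0,0,0,0,0,0,0,0,0,0,0,0], hand=0, squeeze=15)

```text
time: 2.55
tcp_pos: [0.4672, -0.1248, 0.085]
tcp_rot: [1.0, 0.017, 0.001, 0.002]
contact_force: [-0.2, -8.5, 0.8]
finger_gap: 0.0239
grasp_force: 15.0
```

Run:
```python
from h import *
s=env.read_state(); print(s['tcp_pos'],s['finger_gap'],s['grasp_force'],s['tcp_rot'])
th=np.radians(np.linspace(23.65,109.8,41)); x=-.183*np.cos(th); z=.183*np.sin(th)
for a,b in zip(np.diff(x)/.5,np.diff(z)/.5): print('%.4f,0,%.4f,0,0,0,'%(a,-b))
```

```text
[ 0.46718683 -0.12479742  0.08497912] 0.023896839182511075 15.007263896986842 [9.99854264e-01 1.69260953e-02 5.78268760e-04 2.15018388e-03]
0.0058,0,-0.0125,0,0,0,
0.0062,0,-0.0123,0,0,0,
0.0067,0,-0.0120,0,0,0,
0.0071,0,-0.0118,0,0,0,
0.0076,0,-0.0115,0,0,0,
0.0080,0,-0.0112,0,0,0,
0.0084,0,-0.0109,0,0,0,
0.0088,0,-0.0106,0,0,0,
0.0092,0,-0.0102,0,0,0,
0.0096,0,-0.0099,0,0,0,
0.0099,0,-0.0095,0,0,0,
0.0103,0,-0.0091,0,0,0,
0.0106,0,-0.0087,0,0,0,
0.0109,0,-0.0083,0,0,0,
0.0113,0,-0.0079,0,0,0,
0.0115,0,-0.0075,0,0,0,
0.0118,0,-0.0070,0,0,0,
0.0121,0,-0.0066,0,0,0,
0.0123,0,-0.0061,0,0,0,
0.0125,0,-0.0057,0,0,0,
0.0127,0,-0.0052,0,0,0,
0.0129,0,-0.0047,0,0,0,
0.0131,0,-0.0042,0,0,0,
0.0132,0,-0.0037,0,0,0,
0.0134,0,-0.0032,0,0,0,
0.0135,0,-0.0027,0,0,0,
0.0136,0,-0.0022,0,0,0,
0.0137,0,-0.0017,0,0,0,
0.0137,0,-0.0012,0,0,0,
0.0137,0,-0.0007,0,0,0,
0.0138,0,-0.0002,0,0,0,
0.0138,0,0.0004,0,0,0,
0.0137,0,0.0009,0,0,0,
0.0137,0,0.0014,0,0,0,
0.0136,0,0.0019,0,0,0,
0.0135,0,0.0024,0,0,0,
0.0134,0,0.0029,0,0,0,
0.0133,0,0.0034,0,0,0,
0.0132,0,0.0039,0,0,0,
0.0130,0,0.0044,0,0,0,
```

Call:
servo_tool(steps=[0.0058,0.001,-0.0125,0,0,0,0.0062,0.001,-0.0123,0,0,0,0.0067,0,-0.012,0,0,0,0.0071,0,-0.0118,0,0,0,0.0076,0,-0.0115,0,0,0,0.008,0,-0.0112,0,0,0,0.0084,0,-0.0109,0,0,0,0.0088,0,-0.0106,0,0,0,0.0092,0,-0.0102,0,0,0,0.0096,0,-0.0099,0,0,0])

```text
time: 3.55
tcp_pos: [0.5037, -0.1237, 0.1397]
tcp_rot: [1.0, 0.017, -0.002, 0.001]
contact_force: [-2.2, -5.5, -3.3]
finger_gap: 0.0237
grasp_force: 15.0
```

Forces are small and it is following the arc. Continuing.

Call:
servo_tool(steps=[0.0099,0,-0.0095,0,0,0,0.0103,0,-0.0091,0,0,0,0.0106,0,-0.0087,0,0,0,0.0109,0,-0.0083,0,0,0,0.0113,0,-0.0079,0,0,0,0.0115,0,-0.0075,0,0,0,0.0118,0,-0.007,0,0,0,0.0121,0,-0.0066,0,0,0,0.0123,0,-0.0061,0,0,0,0.0125,0,-0.0057,0,0,0])

```text
time: 4.55
tcp_pos: [0.5603, -0.122, 0.178]
tcp_rot: [1.0, 0.016, -0.002, 0.001]
contact_force: [-3.4, -4.8, -2.8]
finger_gap: 0.0236
grasp_force: 15.0
```

Call:
servo_tool(steps=[0.0127,0,-0.0052,0,0,0,0.0129,0,-0.0047,0,0,0,0.0131,0,-0.0042,0,0,0,0.0132,0,-0.0037,0,0,0,0.0134,0,-0.0032,0,0,0,0.0135,0,-0.0027,0,0,0,0.0136,0,-0.0022,0,0,0,0.0137,0,-0.0017,0,0,0,0.0137,0,-0.0012,0,0,0,0.0137,0,-0.0007,0,0,0])

```text
time: 5.55
tcp_pos: [0.627, -0.12, 0.1922]
tcp_rot: [1.0, 0.016, -0.002, 0.001]
contact_force: [-2.9, -5.3, -3.1]
finger_gap: 0.0238
grasp_force: 15.0
```

Run:
```python
from h import *
s=env.read_state(); p=s['tcp_pos']; print(p,s['contact_force'],s['finger_gap'],s['tcp_rot'])
x=(p[0]-.634)*np.cos(.0305)+(p[1]+.119)*np.sin(.0305); z=p[2]+.019-.03
print(np.hypot(x,z),np.degrees(np.arctan2(z,-x)), p[1]+.119-x*.0305)
```

```text
[ 0.62698372 -0.12002015  0.19220995] [-2.87825906 -5.29854646 -3.12711669] 0.023785403945323403 [ 0.9998639   0.01627571 -0.00243122  0.00116993]
0.18134681127182042 87.77387812250637 -0.0008053002358838664
```

Call:
servo_tool(steps=[0.0138,0,-0.0002,0,0,0,0.0138,0,0.0004,0,0,0,0.0137,0,0.0009,0,0,0,0.0137,0,0.0014,0,0,0,0.0136,0,0.0019,0,0,0,0.0135,0,0.0024,0,0,0,0.0134,0,0.0029,0,0,0,0.0133,0,0.0034,0,0,0,0.0132,0,0.0039,0,0,0,0.013,0,0.0044,0,0,0])

```text
time: 6.55
tcp_pos: [0.6904, -0.1181, 0.1822]
tcp_rot: [1.0, 0.016, -0.007, 0.001]
contact_force: [-20.2, -3.8, 11.5]
finger_gap: 0.0239
grasp_force: 15.0
```

Call:
servo_tool(steps=[0.006,0,0.002,0,0,0,0,0,0,0,0,0])

```text
time: 6.75
tcp_pos: [0.6934, -0.118, 0.1814]
tcp_rot: [1.0, 0.016, -0.007, 0.001]
contact_force: [-17.1, -5.8, 8.5]
finger_gap: 0.024
grasp_force: 15.0
```

```bash
cat > arc.py <<'E'
from h import *
def arc():
    s=env.read_state(); p=s['tcp_pos']; print(p,s['contact_force'],s['finger_gap'],s['tcp_rot'])
    x=(p[0]-.634)*np.cos(.0305)+(p[1]+.119)*np.sin(.0305); z=p[2]+.019-.03
    print('r,deg,y',np.hypot(x,z),np.degrees(np.arctan2(z,-x)), p[1]+.119-x*.0305)
if __name__=='__main__': arc()
E
python3 arc.py
```

```text
[ 0.69339143 -0.11803292  0.18140307] [-17.0857334   -5.75363288   8.46812041] 0.024017382277097148 [ 9.99845446e-01  1.61419634e-02 -6.90010956e-03  9.53830163e-04]
r,deg,y 0.18045711067427095 109.21579438343086 -0.0008444198982356477
```

At the stop. I'll release, lift, and head towards the board.

Call:
servo_tool(steps=[0,0,0,0,0,0,0,0,0,0,0,0,0,0,-0.06,0,0,0,0,0,-0.08,0,0,0,0,0,-0.08,0,0,0,-0.04,-0.07,0,0,0,0,-0.04,-0.08,0,0,0,0,-0.04,-0.08,0,0,0,0,-0.04,-0.08,0,0,0,0,-0.04,-0.08,0,0,0,0], hand=100)

```text
time: 7.75
tcp_pos: [0.5923, 0.0772, 0.2922]
tcp_rot: [1.0, 0.016, 0.001, -0.0]
contact_force: [0.6, 0.6, -1.1]
finger_gap: 0.0882
grasp_force: 0.0
```

Run:
```python
from h import *
import pickle
s=env.read_state(); print(s['tcp_pos'],s['tcp_rot'],s['contact_force'],s['finger_gap'])
a=grab('scene');b=grab('top');w=grab('wrist')
pickle.dump((a,b,w),open('c1.pkl','wb'))
im=np.hstack([cv2.resize(a['pixels'][90:230,210:360],None,fx=2.6,fy=2.6),cv2.resize(b['pixels'][100:240,250:400],None,fx=2.6,fy=2.6)])
cv2.imwrite('pics/s1.png',im[:,:,::-1])
```

```text
[0.5922566  0.07721864 0.29221361] [ 9.99868364e-01  1.62130091e-02  5.69252836e-04 -2.62169425e-04] [ 0.58840599  0.56924618 -1.07154796] 0.08824647938689222
```

View pics/s1.png

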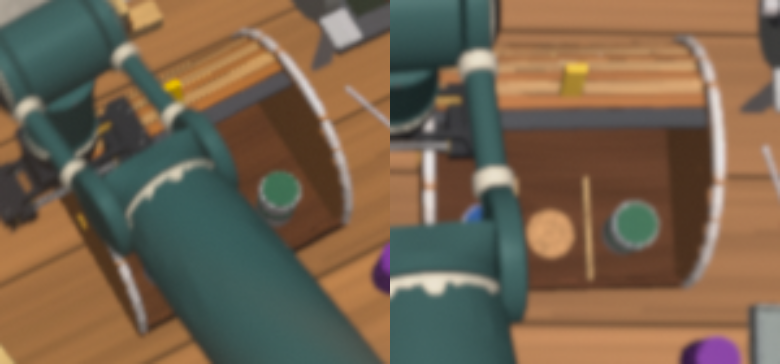

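Middle bay is empty (cork pad at top-view ≈(311,190)); green stands right, blue left. So orange is confirmed. Measuring the pad, the door's edge and the fresh orange tin.

Run:
```python
from h import *
import pickle
a,b,w=pickle.load(open('c1.pkl','rb'))
yaw=.0305;R=np.array([[np.cos(yaw),np.sin(yaw)],[-np.sin(yaw),np.cos(yaw)]])
loc=lambda p:np.r_[R@(p[:2]-[.634,-.119]),p[2]].round(4)
for n,u,v in (('pad',311,190),('dark',340,145),('dark2',340,148),('slat',340,140),('tab',321,130),('greenlid',344,186),('floor',330,200)): p=pt(b,u,v); print(n,p.round(4),loc(p))
P=cloud(b); hsv=cv2.cvtColor(b['pixels'],cv2.COLOR_RGB2HSV)
k=(P[...,2]>-.01)&(P[...,2]<.02)&(hsv[...,2]>150)
k[:170]=0;k[:,:298]=0;k[:,325:]=0;k[205:]=0
q=P[k]; print('pad',k.sum(),q.min(0),q.max(0),loc(q.mean(0)), np.argwhere(k).mean(0))
for nm,c in (('top',b),('wrist',w),('scene',a)):
    P=cloud(c); hsv=cv2.cvtColor(c['pixels'],cv2.COLOR_RGB2HSV)
    for cn,lo,hi in (('or',(3,120,120),(20,255,255)),('wh',(0,0,170),(179,70,255))):
        m=(cv2.inRange(hsv,lo,hi)>0)&(P[...,2]>.072)&(P[...,2]<.095)&(P[...,0]<.53)&(P[...,0]>.43)&(P[...,1]>.2)&(P[...,1]<.3)
        if m.sum(): q=P[m];print(nm,cn,m.sum(),q.mean(0).round(4),((q.min(0)+q.max(0))/2).round(4))
    m=(P[...,2]>.072)&(P[...,2]<.095)&(P[...,0]<.63)&(P[...,0]>.4)&(P[...,1]>.2)&(P[...,1]<.45)
    n,l,s,ce=cv2.connectedComponentsWithStats(m.astype(np.uint8))
    for i in range(1,n):
        if s[i,4]>50: q=P[l==i]; print('  obj',s[i,4],ce[i].round(),((q.min(0)+q.max(0))/2).round(4),(q.max(0)-q.min(0)).round(3))
```

```text
pad [ 0.5476 -0.1202  0.0056] [-0.0864  0.0014  0.0056]
dark [ 0.6565 -0.1817  0.1635] [ 0.0206 -0.0634  0.1635]
dark2 [ 0.647  -0.1811  0.165 ] [ 0.0111 -0.0625  0.165 ]
slat [ 0.6684 -0.1794  0.1745] [ 0.0325 -0.0614  0.1745]
tab [ 0.6879 -0.1186  0.2038] [ 0.0539 -0.0013  0.2038]
greenlid [ 0.5492 -0.2113  0.0803] [-0.0876 -0.0896  0.0803]
floor [ 0.515  -0.1824  0.0061] [-0.1209 -0.0598  0.0061]
pad 269 [ 5.20716949e-01 -1.64384504e-01  1.71894312e-04] [ 0.6145905  -0.07628145  0.01658786] [-0.0834  0.0005  0.0069] [189.06319703 311.28624535]
top or 169 [0.4813 0.2471 0.0805] [0.4802 0.2476 0.0797]
top wh 20 [0.4817 0.248  0.0814] [0.4814 0.2479 0.0823]
  obj 241 [190. 170.] [0.5958 0.2679 0.08  ] [0.056 0.051 0.014]
  obj 251 [153. 197.] [0.5098 0.3794 0.0794] [0.054 0.053 0.014]
  obj 253 [195. 206.] [0.4835 0.2475 0.0799] [0.053 0.053 0.014]
wrist or 713 [0.4855 0.2509 0.0803] [0.4826 0.2496 0.0776]
wrist wh 178 [0.4878 0.2482 0.0795] [0.4906 0.2488 0.079 ]
  obj 1489 [110. 156.] [0.5941 0.2674 0.0775] [0.055 0.054 0.011]
  obj 1256 [ 37. 216.] [0.508  0.3777 0.0775] [0.054 0.052 0.011]
  obj 962 [131. 235.] [0.4828 0.2486 0.0776] [0.052 0.053 0.011]
scene or 166 [0.4805 0.2515 0.0788] [0.4807 0.2513 0.0798]
scene wh 11 [0.4821 0.2493 0.0796] [0.4824 0.2491 0.0789]
  obj 193 [188. 213.] [0.5931 0.2699 0.0799] [0.055 0.053 0.014]
  obj 202 [207. 239.] [0.48   0.2506 0.0798] [0.053 0.054 0.015]
  obj 190 [169. 249.] [0.5085 0.3801 0.0809] [0.052 0.05  0.017]
```

```bash
python3 -c "
from h import *
plan([.482,.249,.16],.0305,7)
plan([.482,.249,.037],.0305,3,p0=[.482,.249,.16],y0=.0305)"
```

```text
from [0.5922 0.0779 0.2925] n 7
-0.0297,-0.05,0.0379,-0,-0.0001,0.0006
-0.0298,-0.05,0.0379,-0,-0.0001,0.0006
-0.0298,-0.0499,0.0379,-0,-0.0001,0.0006
-0.0298,-0.0499,0.0379,-0,-0.0001,0.0006
-0.0299,-0.0499,0.0379,-0,-0.0001,0.0006
-0.0299,-0.0499,0.0379,-0,-0.0001,0.0006
-0.03,-0.0498,0.0379,-0,-0.0001,0.0006
from [0.482 0.249 0.16 ] n 3
0,0,0.082,0,0,0
0,0,0.082,0,0,0
0,0,0.082,0,0,0
```

Call:
servo_tool(steps=[-0.03,-0.05,0.038,0,0,0,-0.03,-0.05,0.038,0,0,0,-0.03,-0.05,0.038,0,0,0,-0.03,-0.05,0.038,0,0,0,-0.03,-0.05,0.038,0,0,0,-0.03,-0.05,0.038,0,0,0,-0.03,-0.05,0.038,0,0,0,0,0,0,0,0,0,0,0,0,0,0,0])

```text
time: 8.8
tcp_pos: [0.4829, 0.2466, 0.1587]
tcp_rot: [1.0, 0.017, -0.0, 0.0]
contact_force: [-0.2, -0.0, -0.3]
finger_gap: 0.0882
grasp_force: 0.0
```

Run:
```python
from h import *
w=grab('wrist'); P=cloud(w)
m=(P[...,2]>.072)&(P[...,2]<.095)&(P[...,0]<.53)&(P[...,0]>.43)&(P[...,1]>.2)&(P[...,1]<.3)
n,l,s,ce=cv2.connectedComponentsWithStats(m.astype(np.uint8))
for i in range(1,n):
    if s[i,4]>100: q=P[l==i]; print(s[i,4],ce[i].round(),((q.min(0)+q.max(0))/2).round(4),(q.max(0)-q.min(0)).round(3))
plan([.482,.249,.037],.0305,4)
```

```text
3181 [254. 199.] [0.4814 0.2488 0.0775] [0.055 0.054 0.011]
from [0.4838 0.2465 0.1595] n 4
-0.0009,-0.0013,0.0613,0,-0.0002,0.0003
-0.0009,-0.0013,0.0613,0,-0.0002,0.0003
-0.0009,-0.0013,0.0613,0,-0.0002,0.0003
-0.0009,-0.0013,0.0613,0,-0.0002,0.0003
```

Call:
servo_tool(steps=[-0.001,-0.0013,0.061,0,0,0,-0.001,-0.0013,0.061,0,0,0,-0.001,-0.0013,0.061,0,0,0,-0.001,-0.0013,0.061,0,0,0,0,0,0,0,0,0])

```text
time: 9.35
tcp_pos: [0.4787, 0.2471, 0.0339]
tcp_rot: [1.0, 0.015, -0.003, 0.001]
contact_force: [-0.7, -0.2, 0.1]
finger_gap: 0.0882
grasp_force: 0.0
```

Call:
servo_tool(steps=[0,0,0,0,0,0,0,0,0,0,0,0,0,0,0,0,0,0,0,0,0,0,0,0,0,0,0,0,0,0], hand=0, squeeze=25)

```text
time: 9.85
tcp_pos: [0.4812, 0.2497, 0.0384]
tcp_rot: [1.0, 0.016, 0.001, -0.0]
contact_force: [-0.7, -0.7, 5.5]
finger_gap: 0.0534
grasp_force: 25.0
```

Call:
servo_tool(steps=[0,0,-0.05,0,0,0,0,0,-0.08,0,0,0,0,0,-0.09,0,0,0,0,0,-0.09,0,0,0,0,0,-0.09,0,0,0,0,0,-0.045,0,0,0])

```text
time: 10.45
tcp_pos: [0.4817, 0.2504, 0.2645]
tcp_rot: [1.0, 0.016, 0.003, -0.001]
contact_force: [1.1, 0.1, -1.6]
finger_gap: 0.0534
grasp_force: 25.0
```

```bash
python3 -c "
from h import *
s=env.read_state();print(s['finger_gap'],s['grasp_force'],s['contact_force'])
plan([.5485,-.121,.26],.0305,9)"
```

```text
0.05340061225177088 25.000054081901908 [ 1.13942312  0.13883355 -1.6253012 ]
from [0.4817 0.2504 0.2645] n 9
0.0121,0.083,0.0009,-0.0002,-0.0005,0.0002
0.0122,0.083,0.0009,-0.0002,-0.0005,0.0002
0.0122,0.083,0.0009,-0.0002,-0.0005,0.0002
0.0122,0.083,0.0009,-0.0002,-0.0005,0.0002
0.0122,0.083,0.0009,-0.0002,-0.0005,0.0002
0.0122,0.083,0.0009,-0.0002,-0.0005,0.0002
0.0123,0.0829,0.001,-0.0002,-0.0005,0.0002
0.0123,0.0829,0.001,-0.0002,-0.0005,0.0002
0.0123,0.0829,0.001,-0.0002,-0.0005,0.0002
```

Call:
servo_tool(steps=[0.012,0.06,0,0,0,0,0.012,0.085,0,0,0,0,0.012,0.09,0,0,0,0,0.012,0.09,0,0,0,0,0.012,0.09,0,0,0,0,0.012,0.09,0,0,0,0,0.012,0.09,0,0,0,0,0.013,0.09,0,0,0,0,0.013,0.062,0,0,0,0,0,0,0,0,0,0])

```text
time: 11.45
tcp_pos: [0.5474, -0.1256, 0.2591]
tcp_rot: [1.0, 0.014, -0.0, 0.001]
contact_force: [-0.8, 0.4, -2.2]
finger_gap: 0.0533
grasp_force: 25.0
```

Call:
servo_tool(steps=[0,0,0,0,0,0,0,0,0,0,0,0])

```text
time: 11.65
tcp_pos: [0.5468, -0.121, 0.2591]
tcp_rot: [1.0, 0.017, -0.0, -0.0]
contact_force: [0.1, -0.6, -1.5]
finger_gap: 0.0535
grasp_force: 25.0
```

Run:
```python
from h import *
plan([.5485,-.121,.1],.0305,5)
w=grab('wrist','w2.png')
```

```text
from [ 0.5468 -0.121   0.2591] n 5
0.0007,0.0001,0.0636,-0.0001,0.0001,0.0003
0.0007,0.0001,0.0636,-0.0001,0.0001,0.0003
0.0007,0.0001,0.0636,-0.0001,0.0001,0.0003
0.0007,0.0001,0.0636,-0.0001,0.0001,0.0003
0.0007,0,0.0636,-0.0001,0.0001,0.0003
```

View pics/w2.png

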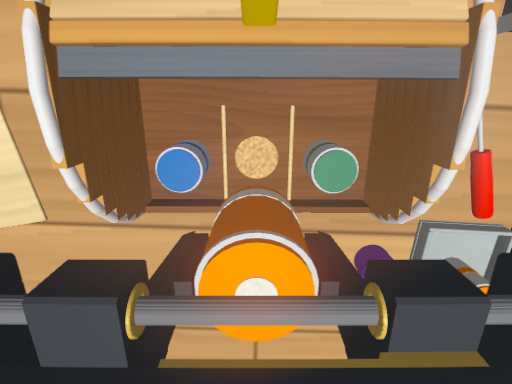

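The wrist view shows the gripped tin centred ahead of the pad (257,157), with blue on the left and green on the right. Lowering.

Run:
```python
from h import *
w=grab('wrist'); P=cloud(w)
for u,v in ((257,157),(236,157),(278,157)): print(pt(w,u,v).round(4))
for n,(u0,u1) in (('b',(150,215)),('g',(300,365))):
    m=(P[...,2]>.074)&(P[...,2]<.09); m[:,:u0]=0;m[:,u1:]=0;m[:120]=0;m[200:]=0
    q=P[m]; print(n,((q.min(0)+q.max(0))/2).round(4),(q.max(0)-q.min(0)).round(3))
```

```text
[ 0.5495 -0.1211  0.007 ]
[ 0.5483 -0.0918  0.0062]
[ 0.5503 -0.1505  0.0062]
b [ 0.5444 -0.0301  0.0785] [0.054 0.055 0.009]
g [ 0.5503 -0.2111  0.0782] [0.054 0.055 0.008]
```

Call:
servo_tool(steps=[0.001,0,0.06,0,0,0,0.001,0,0.064,0,0,0,0.001,0,0.064,0,0,0,0.001,0,0.064,0,0,0,0,0,0.05,0,0,0,0,0,0,0,0,0,0,0,0,0,0,0])

```text
time: 12.45
tcp_pos: [0.5492, -0.1211, 0.1087]
tcp_rot: [1.0, 0.017, -0.0, -0.0]
contact_force: [0.4, 0.9, -1.9]
finger_gap: 0.0534
grasp_force: 25.0
```

Call:
servo_tool(steps=[0,0,0.05,0,0,0,0,0,0.05,0,0,0,0,0,0.026,0,0,0,0,0,0.006,0,0,0,0,0,0,0,0,0,0,0,0,0,0,0])

```text
time: 13.05
tcp_pos: [0.5507, -0.1223, 0.0441]
tcp_rot: [1.0, 0.016, 0.001, 0.0]
contact_force: [0.5, 0.0, -1.7]
finger_gap: 0.0533
grasp_force: 25.0
```

Call:
servo_tool(steps=[-0.002,0,0.004,0,0,0,0,0,0.004,0,0,0,0,0,0.003,0,0,0,0,0,0,0,0,0,0,0,0,0,0,0])

```text
time: 13.55
tcp_pos: [0.5487, -0.1222, 0.0384]
tcp_rot: [1.0, 0.016, 0.0, 0.0]
contact_force: [-2.7, -0.7, 6.9]
finger_gap: 0.0534
grasp_force: 25.0
```

Call:
servo_tool(steps=[0,0,0,0,0,0,0,0,0,0,0,0,0,0,0,0,0,0,0,0,0,0,0,0,0,0,-0.02,0,0,0,0,0,-0.04,0,0,0,0,0,-0.08,0,0,0,0,0,-0.09,0,0,0,0,0,-0.09,0,0,0,0,0,-0.06,0,0,0], hand=75)

```text
time: 14.55
tcp_pos: [0.5496, -0.1223, 0.2317]
tcp_rot: [1.0, 0.016, 0.003, 0.001]
contact_force: [-0.5, -0.1, -0.5]
finger_gap: 0.0658
grasp_force: 0.0
```

Run:
```python
from h import *
w=grab('wrist','w3.png'); P=cloud(w); s=env.read_state(); print(s['tcp_pos'],s['finger_gap'],s['contact_force'])
m=(P[...,2]>.074)&(P[...,2]<.09)&(abs(P[...,0]-.549)<.05)&(abs(P[...,1]+.121)<.04)
q=P[m]; print(((q.min(0)+q.max(0))/2).round(4),(q.max(0)-q.min(0)).round(3))
hsv=cv2.cvtColor(w['pixels'],cv2.COLOR_RGB2HSV)
k=(cv2.inRange(hsv,(20,120,80),(34,255,255))>0)&(P[...,2]>.15)&(P[...,0]>.64); q=P[k]; print('tab',k.sum(),np.percentile(q,[2,50,98],axis=0).round(4))
plan([.6945,-.1171,.26],.0305)
```

```text
[ 0.55212381 -0.12298331  0.23685661] 0.06617577681523115 [ 1.02508608 -1.35576124  3.61420007]
[ 0.5488 -0.1219  0.0784] [0.055 0.054 0.009]
tab 833 [[ 0.6766 -0.1291  0.1694]
 [ 0.68   -0.1175  0.1819]
 [ 0.6831 -0.106   0.1902]]
from [ 0.5521 -0.123   0.2369] n 4
0.0714,-0.0006,-0.0107,0.0006,-0.002,0.0003
0.0713,-0.0006,-0.0109,0.0006,-0.002,0.0003
0.0713,-0.0007,-0.0111,0.0006,-0.002,0.0003
0.0713,-0.0007,-0.0114,0.0006,-0.002,0.0003
```

View pics/w3.png

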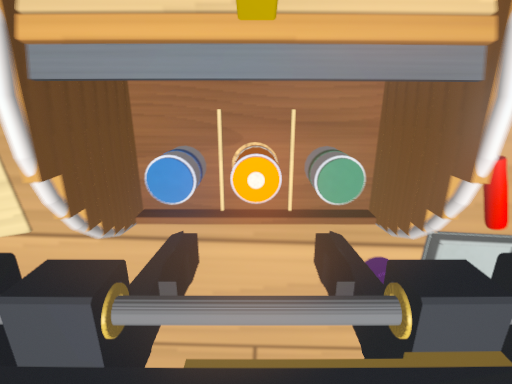

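The tin stands upright on the pad (lid at 256,180). Back to the tab.

Call:
servo_tool(steps=[0.04,0,-0.04,0,0,0,0.08,0,-0.008,0,0,0,0.09,-0.001,0,0,0,0,0.07,-0.002,0,0,0,0,0.006,0,0,0,0,0,0,0,0,0,0,0,0,0,0,0,0,0])

```text
time: 15.3
tcp_pos: [0.6901, -0.1159, 0.2508]
tcp_rot: [1.0, 0.016, -0.001, -0.0]
contact_force: [-1.0, -0.4, -0.1]
finger_gap: 0.0664
grasp_force: 0.0
```

```bash
python3 -c "
from h import *
plan([.695,-.117,.183],.0305,3)"
```

```text
from [ 0.6901 -0.1159  0.2508] n 3
0.0033,0.0008,0.0452,-0,0.0003,0.0004
0.0033,0.0008,0.0452,-0,0.0003,0.0004
0.0033,0.0008,0.0452,-0,0.0003,0.0004
```

Call:
servo_tool(steps=[0.0033,0.001,0.045,0,0,0,0.0033,0.001,0.045,0,0,0,0.0033,0.001,0.045,0,0,0,0,0,0,0,0,0,0,0,0,0,0,0])

```text
time: 15.8
tcp_pos: [0.695, -0.1174, 0.1838]
tcp_rot: [1.0, 0.016, -0.001, -0.0]
contact_force: [0.7, 0.1, 0.5]
finger_gap: 0.066
grasp_force: 0.0
```

Call:
servo_tool(steps=[0,0,0,0,0,0,0,0,0,0,0,0,0,0,0,0,0,0,0,0,0,0,0,0,0,0,0,0,0,0,0,0,0,0,0,0], hand=0, squeeze=15)

```text
time: 16.4
tcp_pos: [0.6963, -0.118, 0.1837]
tcp_rot: [1.0, 0.016, 0.0, 0.001]
contact_force: [0.0, -2.4, -0.2]
finger_gap: 0.0235
grasp_force: 15.0
```

Run:
```python
from arc import *
arc()
th=np.radians(np.linspace(109.5,14.6,41)); x=-.183*np.cos(th); z=.183*np.sin(th)
for i,(a,b) in enumerate(zip(np.diff(x)/.5,np.diff(z)/.5)): print('%.4f, 0, %.4f, 0, 0, 0,'%(a,-b),end='\n' if i%10==9 else ' ')
```

```text
[ 0.69627703 -0.11795748  0.18369404] [ 0.024797   -2.41728273 -0.24731635] 0.02348451234614029 [9.99868586e-01 1.61968678e-02 1.51000080e-04 6.70854459e-04]
r,deg,y 0.18358107894885978 109.8311772915162 -0.0008570168509668917
-0.0144, 0, -0.0048, 0, 0, 0, -0.0146, 0, -0.0042, 0, 0, 0, -0.0147, 0, -0.0036, 0, 0, 0, -0.0149, 0, -0.0029, 0, 0, 0, -0.0150, 0, -0.0023, 0, 0, 0, -0.0151, 0, -0.0017, 0, 0, 0, -0.0151, 0, -0.0011, 0, 0, 0, -0.0151, 0, -0.0005, 0, 0, 0, -0.0152, 0, 0.0002, 0, 0, 0, -0.0151, 0, 0.0008, 0, 0, 0,
-0.0151, 0, 0.0014, 0, 0, 0, -0.0150, 0, 0.0021, 0, 0, 0, -0.0149, 0, 0.0027, 0, 0, 0, -0.0148, 0, 0.0033, 0, 0, 0, -0.0146, 0, 0.0039, 0, 0, 0, -0.0145, 0, 0.0045, 0, 0, 0, -0.0143, 0, 0.0051, 0, 0, 0, -0.0140, 0, 0.0057, 0, 0, 0, -0.0138, 0, 0.0063, 0, 0, 0, -0.0135, 0, 0.0068, 0, 0, 0,
-0.0132, 0, 0.0074, 0, 0, 0, -0.0129, 0, 0.0079, 0, 0, 0, -0.0126, 0, 0.0084, 0, 0, 0, -0.0122, 0, 0.0090, 0, 0, 0, -0.0118, 0, 0.0095, 0, 0, 0, -0.0114, 0, 0.0099, 0, 0, 0, -0.0110, 0, 0.0104, 0, 0, 0, -0.0106, 0, 0.0109, 0, 0, 0, -0.0101, 0, 0.0113, 0, 0, 0, -0.0096, 0, 0.0117, 0, 0, 0,
-0.0091, 0, 0.0121, 0, 0, 0, -0.0086, 0, 0.0124, 0, 0, 0, -0.0081, 0, 0.0128, 0, 0, 0, -0.0076, 0, 0.0131, 0, 0, 0, -0.0070, 0, 0.0134, 0, 0, 0, -0.0065, 0, 0.0137, 0, 0, 0, -0.0059, 0, 0.0140, 0, 0, 0, -0.0053, 0, 0.0142, 0, 0, 0, -0.0047, 0, 0.0144, 0, 0, 0, -0.0041, 0, 0.0146, 0, 0, 0,
```

Call:
servo_tool(steps=[-0.0144,0,-0.0048,0,0,0,-0.0146,0,-0.0042,0,0,0,-0.0147,0,-0.0036,0,0,0,-0.0149,0,-0.0029,0,0,0,-0.015,0,-0.0023,0,0,0,-0.0151,0,-0.0017,0,0,0,-0.0151,0,-0.0011,0,0,0,-0.0151,0,-0.0005,0,0,0,-0.0152,0,0.0002,0,0,0,-0.0151,0,0.0008,0,0,0])

```text
time: 17.4
tcp_pos: [0.6232, -0.1202, 0.1941]
tcp_rot: [1.0, 0.016, 0.002, 0.001]
contact_force: [5.2, -1.8, -2.7]
finger_gap: 0.0241
grasp_force: 15.0
```

Call:
servo_tool(steps=[-0.0151,0,0.0014,0,0,0,-0.015,0,0.0021,0,0,0,-0.0149,0,0.0027,0,0,0,-0.0148,0,0.0033,0,0,0,-0.0146,0,0.0039,0,0,0,-0.0145,0,0.0045,0,0,0,-0.0143,0,0.0051,0,0,0,-0.014,0,0.0057,0,0,0,-0.0138,0,0.0063,0,0,0,-0.0135,0,0.0068,0,0,0])

```text
time: 18.4
tcp_pos: [0.5506, -0.1224, 0.1738]
tcp_rot: [1.0, 0.016, 0.002, 0.001]
contact_force: [4.2, -1.4, 2.2]
finger_gap: 0.024
grasp_force: 15.0
```

```bash
python3 arc.py
```

```text
[ 0.55062614 -0.12236841  0.173763  ] [ 4.23733316 -1.41566766  2.18867723] 0.024000582125766327 [9.99867446e-01 1.61428238e-02 2.05628479e-03 5.21407819e-04]
r,deg,y 0.18290342332606557 62.85879273981179 -0.0008235560884074433
```

Call:
servo_tool(steps=[-0.0132,0,0.0074,0,0,0,-0.0129,0,0.0079,0,0,0,-0.0126,0,0.0084,0,0,0,-0.0122,0,0.009,0,0,0,-0.0118,0,0.0095,0,0,0,-0.0114,0,0.0099,0,0,0,-0.011,0,0.0104,0,0,0,-0.0106,0,0.0109,0,0,0,-0.0101,0,0.0113,0,0,0,-0.0096,0,0.0117,0,0,0])

```text
time: 19.4
tcp_pos: [0.4916, -0.1241, 0.124]
tcp_rot: [1.0, 0.016, 0.0, 0.0]
contact_force: [5.0, -3.0, 1.1]
finger_gap: 0.0237
grasp_force: 15.0
```

Call:
servo_tool(steps=[-0.0091,0,0.0121,0,0,0,-0.0086,0,0.0124,0,0,0,-0.0081,0,0.0128,0,0,0,-0.0076,0,0.0131,0,0,0,-0.007,0,0.0134,0,0,0,-0.0065,0,0.0137,0,0,0,-0.0059,0,0.014,0,0,0,-0.0053,0,0.0142,0,0,0,-0.0047,0,0.0144,0,0,0,-0.0041,0,0.0146,0,0,0])

```text
time: 20.4
tcp_pos: [0.4604, -0.1251, 0.0592]
tcp_rot: [1.0, 0.016, 0.002, 0.0]
contact_force: [1.4, 2.0, 23.6]
finger_gap: 0.0236
grasp_force: 15.0
```

```bash
python3 arc.py
```

```text
[ 0.46038427 -0.12508878  0.05920122] [ 1.36306772  1.99070179 23.58582431] 0.023560409937489295 [9.99873139e-01 1.57968414e-02 2.04084721e-03 3.54088151e-05]
r,deg,y 0.1802837356062282 15.507416766112058 -0.0007902963957112262
```

Call:
servo_tool(steps=[0,0,0.003,0,0,0,0,0,0,0,0,0])

```text
time: 20.6
tcp_pos: [0.4602, -0.1251, 0.0581]
tcp_rot: [1.0, 0.016, 0.002, 0.0]
contact_force: [0.1, 0.2, 16.5]
finger_gap: 0.0236
grasp_force: 15.0
```

Call:
servo_tool(steps=[0,0,0,0,0,0,0,0,0,0,0,0,0,0,0,0,0,0,0,0,-0.04,0,0,0,-0.02,0,-0.08,0,0,0,-0.01,0,-0.09,0,0,0,-0.01,0,-0.05,0,0,0,0,0,0,0,0,0], hand=75)

```text
time: 21.4
tcp_pos: [0.4398, -0.1261, 0.189]
tcp_rot: [1.0, 0.016, 0.003, 0.001]
contact_force: [1.0, -0.1, 0.9]
finger_gap: 0.0661
grasp_force: 0.0
```

Run:
```python
from h import *
s=env.read_state(); print(s['tcp_pos'],s['finger_gap'],s['contact_force'])
w=grab('wrist','w4.png'); b=grab('top','t4.png')
yaw=.0305; R=np.array([[np.cos(yaw),np.sin(yaw)],[-np.sin(yaw),np.cos(yaw)]])
P=cloud(w); hsv=cv2.cvtColor(w['pixels'],cv2.COLOR_RGB2HSV)
m=(cv2.inRange(hsv,(20,150,100),(34,255,255))>0)&(P[...,2]<.14)&(P[...,2]>.04)&(abs(P[...,1]+.124)<.02)
q=P[m]; T=np.c_[(q[:,:2]-[.634,-.119])@R.T,q[:,2]]; r=np.hypot(T[:,0],T[:,2]-.03)
k=(r>.155)&(r<.193); print(k.sum(),np.degrees(np.percentile(np.arctan2(T[k,2]-.03,-T[k,0])-np.arcsin(.006/r[k]),[5,25,50,75,95])))
cv2.imwrite('pics/f.png',np.vstack([w['pixels'][:300,:,::-1],b['pixels'][90:380,:,::-1]]))
```

```text
[ 0.43976868 -0.12612171  0.18903584] 0.06610387495535949 [ 0.95661906 -0.0905697   0.87729057]
1090 [14.25548893 14.48650848 14.65319074 14.80288278 15.0275213 ]
```

View pics/f.png

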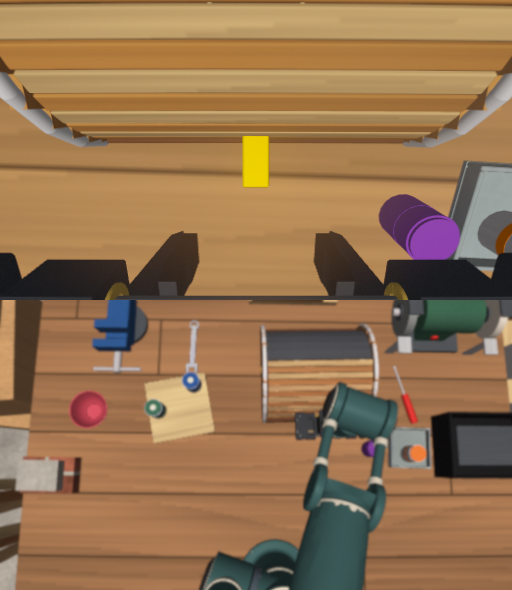

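The pictures show the door shut: the tab at (256,161) measures about 14.7°, against 15° when shut. The other tins, the tools and the bowl are where they were, and the robot touches nothing.

```bash
python3 -c "
from h import *
print(workorder.close_job())"
```

```text
the job is handed in; nothing more can be done
None
```

The fresh orange tin stands upright on the cork pad in the middle bay, which was the empty one, and the door is rolled fully shut; I handed the job in at about 21.5 s on the robot's clock, and the hand-in returned no verdict.

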